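# Snap the lifting handle onto the fixture plate's eye

## Robot

A 6-joint arm with a two-finger parallel gripper is mounted at the origin on the work surface. World frame = base frame: x ahead of the robot, y to its left, z up, the work surface at z = 0. Lengths are in mm, angles in rad, forces in N, time in s.
With the tool pointing down it reaches from about 150 to 775 mm from the base axis. Payload 6.1 kg.
Tool frame: the origin (TCP) lies at the very end of the fingers, on their centre line; the grasp point (between the pads) lies 19 mm behind it (arm.pinch_z is the distance from the TCP to the grasp point, in mm); x points along the fingers, z is the direction in which the jaws open and shut, and the axes are right-handed (so a half turn about x gives the same grasp; the last joint's range is limited). The gripper opens to 85 mm and grips with 20 to 120 N. Pads are 22 mm wide; open, the fingers measure 114 mm over their backs; the gripper's body (76 mm by 85 mm) begins 54 mm behind the grasp point. The pads swing forward as they close: fully open they stand 13 mm farther back than shut.
Start: joints at [1.143, 0.126, -0.04, 1.405, 0, 1.571], TCP at [217.798, 477.674, 231.295] pointing down, gripper open.
Joint ranges: [-2.72, 2.72], [-0.95, 1.95], [-1.27, 1.35], [-1.78, 2.02], [-1.46, 1.47], [-3.14, 3.14]. Speed limits (rad/s): [2.39, 2.39, 3.01, 3.14, 3.14, 3.14].

## Interface

Orientations are given as a rotation vector (axis times angle).
In Python, from plant import monitor, imaging, order, arm gives the robot as it stands.
- The arm moves only by the tool servo_tool, never from a script. Its argument "rows" is a list of rows, each a list of 3 entries, a list of its own where there are three numbers: the shift along the tool's x, y, z in cm, then the turn, a rotation vector about the tool's x, y, z in rad, then the closure in counts, from 0 (fully open) to 255 (shut). A call has 1 to 20 rows; each row shifts and turns the commanded pose from where the row before left it, along the tool's axes as they then stand; what a row does not reach is not made up. A row lasts 1/12 s, in which the tool goes at most 41.7 mm and 7.16 degrees, less where a joint would pass 70% of its speed; a pose out of reach is approached as far as the arm can. A call with a gripper value outside its range is refused whole. The fingers move at their own pace and stop on an object; the grip force is fixed at half the most. Time passes only in rows, so rows that do not move let the fingers close. It gives the time, the measured TCP pose, the force and the opening at its end, in the units of the state.
- monitor.observe(): the state, without advancing time (a new reading comes with each control period).
- imaging.capture(name): name is "side" or "top"; returns a dict with "pixels" (420x560x3 uint8, red, green, blue), "fovy" (degrees; the focal length in pixels is half the picture's height over the tangent of half this angle, whatever the lens; pixels are square), "cx", "cy" (the principal point, pixels), "rvec" (rotation vector, rad) and "tvec" (3), from world to camera coordinates, as OpenCV has them. Camera axes: x right, y down, z forward; pixel columns grow to the right and rows downward; lengths in mm; the calibration is good to about 2 mm. A picture is of the moment at which its call begins. There is no depth.
- order.sign_off(): hands the job in, once; it reports no verdict.
The state is a dict: "clock": time; "joint_pos": joint angles; "dq": joint speeds; "joint_torque": joint torques, N m; "position": TCP position; "tcp_rot": TCP orientation; "wrist_force": force on the tool from outside, world axes, zero at the start; "wrist_torque": the same for the moment, N m; "grip_width": opening from 0.0 (shut) to 1.0 (fully open).
Only numpy, scipy, OpenCV 4.12 (cv2) and the standard library are available. Lean on these libraries where they do the work, as an engineer would, in place of code of your own. Each camera call takes 0.05 s, during which the arm holds its last target.

## Task

Take the orange snap-hook handle out of its black cradle, press its red sprung gate down onto the top bar of the yellow lifting eye until the bar passes and the gate springs shut beneath it. Then prove the catch: pull the handle steadily straight up with about 10 N for a second, so that the bar bears on the closed gate, lower it gently until the hook sits upright and fully down on the bar, and let go. Never push or pull on the eye harder than 30 N, and leave the screwdriver, cup and printed panel where they are.

Things in the scene. Friction and masses are not known exactly. Their poses are not given: they have to be found in the camera images.
- hook_grip (a point): Centre of the handle's grip, an upright orange block 24 x 24 mm, 48 mm tall, on top of a steel snap hook, about 0.22 kg (varies). The hook's mouth opens straight down; its feet are 74 mm below this point. The hook is 42 mm wide along its x, 18 mm thick along y; z is up. It stands loose in the cradle.
- hook_mouth (a point): Middle of the hook's mouth, on the underside of the shut red gate, 66 mm below hook_grip and 8 mm above the feet. The mouth is 22 mm wide in x, flared to 30 mm at the feet. The gate (3.5 mm thick, 10 mm wide in y) closes it: hinged 13 mm to -x of here, 23.5 mm long, it swings only up into the hook, against its spring.
- hook_stop (a point): Middle of the flat ceiling of the hook's inner pocket, 32 mm below hook_grip: the stop that the bar's top meets. Pocket 11 mm wide in x, 8 mm deep, legs tapering into it. Pressing onto the bar takes about 5 to 10 N; the gate snaps shut under the bar in the last 4 mm before the stop. Then the hook can rise about 22 mm until the bar bears on the shut gate's top.
- gate (a joint): Angle of the red gate in rad: 0 shut, growing as it is pushed up into the hook (about 1.2 as the bar passes, 1.5 at most). Its spring always shuts it.
- plate: Aluminium fixture plate fixed to the bench, 150 mm (x) by 110 mm (y) by 18 mm; origin at the centre of its underside. The yellow lifting eye stands in its middle.
- eye_foot (a point): Middle of the plate's top, right under the middle of the rigid yellow eye: a loop in the plate's y-z plane. Its top bar, 8 x 8 mm, runs along the plate's y straight above here; uprights leave 42 mm clear in y (-21 to 21). The eye is screwed in to a height not measured, different each time: bar top 54 to 66 mm above this point, to be found by feel.
- cradle: Black printed cradle fixed to the bench, base 90 x 50 mm, origin at its underside's centre, x along the hook's width. The hook's feet stand on its floor, 6 mm above the bench, inside a rim up to 16 mm above the bench with 2 to 3 mm play: lift the hook straight up at least 20 mm before moving it sideways.
- driver_grip (a point): Blue-handled screwdriver, 170 mm long, lying on the bench near the work; leave it. Point in its handle.
- cup_rim (a point): Blue ceramic cup, 68 mm across and 70 mm tall, standing on the bench; leave it. Point at the centre of its rim.
- panel: Black printed lattice panel 90 x 120 x 8 mm lying on the bench; leave it. Origin at the centre of its underside.

How it is judged (in metres and radians):
On the way, in this order (a step that is already met when the one before it is completed fails the run):
1. the eye's bar (its centre is called eye_c0 here), in the hook's mouth, pushes the gate open (value of joint gate above 0.5 rad and contact force between gate and eye above 0.5 N and x of eye_c0 in the frame of hook_grip between -0.013 and 0.013 m and y of eye_c0 in the frame of hook_grip between -0.021 and 0.021 m), for 0.02 s.
2. the bar is inside the hook and the gate has sprung shut under it (value of joint gate below 0.08 rad and x of eye_c0 in the frame of hook_grip between -0.011 and 0.011 m and y of eye_c0 in the frame of hook_grip between -0.021 and 0.021 m and z of eye_c0 in the frame of hook_grip between -0.0615 and -0.03 m), for 0.2 s.
3. the bar bears on the inside of the shut gate with 5 to 18 N, pulled upward steadily for half a second (contact force between gate and eye between 5 and 18 N and value of joint gate below 0.1 rad and x of eye_c0 in the frame of hook_grip between -0.011 and 0.011 m and y of eye_c0 in the frame of hook_grip between -0.021 and 0.021 m and z of eye_c0 in the frame of hook_grip between -0.0615 and -0.03 m), for 0.5 s.
At the end, for the whole second after the job is handed in: The hook sits upright (within 0.15 rad) and at rest on the eye's bar, the bar within 3 mm of the pocket's ceiling and in the pocket, the gate shut (under 0.08 rad) beneath it, the handle released (value of joint gate below 0.08 rad and angle between hook_grip's own z axis and vertical below 0.15 rad and linear speed of hook below 0.01 m/s and x of eye_c0 in the frame of hook_grip between -0.005 and 0.005 m and y of eye_c0 in the frame of hook_grip between -0.021 and 0.021 m and z of eye_c0 in the frame of hook_grip between -0.039 and -0.033 m); the robot touches nothing.
It fails at once if the hook pushes or pulls on the eye with more than 30 N (contact force between hook and eye above 30 N).
It fails at once if the screwdriver is moved more than 15 mm (distance of driver_grip from where it was at the start of the episode above 0.015 m).
It fails at once if the cup is moved more than 15 mm (distance of cup_rim from where it was at the start of the episode above 0.015 m).
It fails at once if the printed panel is moved more than 15 mm (distance of panel from where it was at the start of the episode above 0.015 m).
It also fails if it takes over 61 s, if anything falls off the work surface, if the arm or the gripper's body presses on something with over 40 N, if the wrist force passes 120 N, or if a joint passes its speed limit or range.

## Working session

There is one attempt and no reset: what is moved stays moved. The work goes in short steps, Python scripts to look and compute and a tool call to move; the robot and the scene stay as the last step left them, time stands still between calls to the robot, and variables do not carry over. Pictures are saved under pics/ and viewed, and the job is handed in when it is done.

Besides the shell and the picture viewer there is one more tool, called after "Call:" by a JSON object that holds its "fn" and its "kwargs", one argument or row to a line. servo_tool: Moves the arm, as the interface text tells. Its arguments: {"type":"object","properties":{"rows":{"type":"array"}},"required":["rows"]}

```bash
ls; mkdir -p pics; python3 - <<'E'
from plant import monitor, imaging, order, arm
import cv2, numpy as np, pickle
s=monitor.observe(); print(s); print([a for a in dir(arm) if a[0]!='_'], arm.pinch_z)
for n in("side","top"):
    d=imaging.capture(n); cv2.imwrite(f"pics/{n}0.png",d["pixels"][:,:,::-1]); pickle.dump(d,open(f"{n}0.pkl","wb"))
    print(n,{k:v for k,v in d.items() if k!="pixels"})
E
```

```text
pics
{'clock': 0.0, 'joint_pos': array([ 1.14298296e+00,  1.26338264e-01, -4.06604398e-02,  1.40537761e+00,
        2.39810880e-05,  1.57080720e+00]), 'dq': array([-1.02014260e-04, -8.43795742e-06,  1.09652844e-03, -1.18435682e-03,
        1.68895119e-03,  1.10826812e-03]), 'joint_torque': array([-9.02327592e-04, -4.35911286e+01,  3.52927566e+01,  1.71335076e-02,
        4.76183095e-05, -5.54707640e-06]), 'position': array([217.63043017, 477.30074905, 230.52635302]), 'tcp_rot': array([-0.88941348,  1.38311674,  0.88804242]), 'wrist_force': array([ 0.26845646, -0.05376136, -0.3672041 ]), 'wrist_torque': array([-0.01908791, -0.0389124 , -0.02197285]), 'grip_width': 1.003487973658819}
['IKError', 'pinch_z'] 18.700000000000003
side {'fovy': 55.486406696741334, 'cx': 283.0844155554799, 'cy': 207.45410888645702, 'rvec': array([ 2.18216566, -0.19252691,  0.11343383]), 'tvec': array([-611.24986092,  139.37222971,  644.92912503])}
top {'fovy': 48.91758334367813, 'cx': 275.8663377571363, 'cy': 209.40632474909006, 'rvec': array([ 2.14587766, -2.188642  ,  0.15727437]), 'tvec': array([ 19.25020671, 625.88336346, 903.1071868 ])}
```

View pics/side0.png

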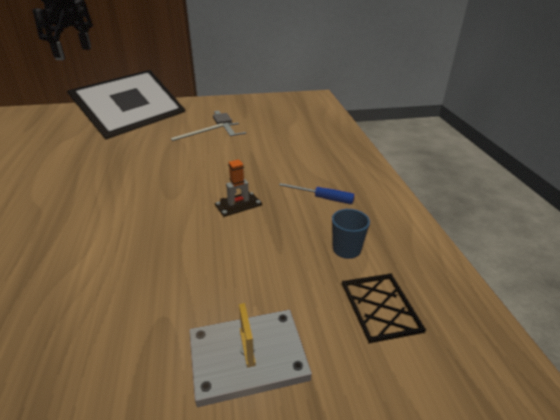

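View pics/top0.png

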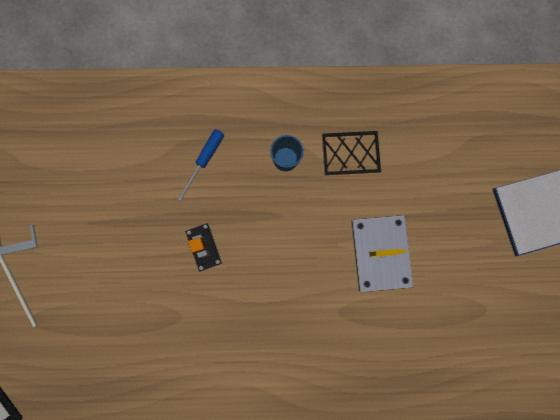

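The side view shows the orange grip at about (237,172) on the cradle at (238,203), and the plate with the yellow eye at (248,345). In the top view the grip is at (196,244), the cradle at (204,247) and the plate at (382,253). Next I measure them.

```bash
cat > h.py <<'E'
import cv2, numpy as np, pickle
def K(d):
    f=d["pixels"].shape[0]/2/np.tan(np.radians(d["fovy"])/2)
    return np.array([[f,0,d["cx"]],[0,f,d["cy"]],[0,0,1]])
def R(d): return cv2.Rodrigues(np.array(d["rvec"]))[0]
def ray(d,uv):
    r=R(d); c=-r.T@d["tvec"]; v=r.T@np.linalg.inv(K(d))@np.array([uv[0],uv[1],1.]); return c,v/np.linalg.norm(v)
def onz(d,uv,z):
    c,v=ray(d,uv); return c+v*(z-c[2])/v[2]
def proj(d,P):
    return cv2.projectPoints(np.array(P,float).reshape(-1,3),np.array(d["rvec"]),np.array(d["tvec"]),K(d),None)[0].reshape(-1,2)
def tri(d1,u1,d2,u2):
    c1,v1=ray(d1,u1);c2,v2=ray(d2,u2)
    t=np.linalg.lstsq(np.stack([v1,-v2],1),c2-c1,rcond=None)[0]
    a=c1+t[0]*v1;b=c2+t[1]*v2; return (a+b)/2,np.linalg.norm(a-b)
def load(n): return pickle.load(open(n+".pkl","rb"))
def crop(d,u0,v0,u1,v1,s,fn):
    im=d["pixels"][v0:v1,u0:u1,::-1]; cv2.imwrite(fn,cv2.resize(im,None,fx=s,fy=s,interpolation=cv2.INTER_CUBIC))
def hsv(d): return cv2.cvtColor(d["pixels"],cv2.COLOR_RGB2HSV)
E
python3 - <<'E'
from h import *
s=load("side0");t=load("top0")
for n,d in(("side",s),("top",t)): print(n,-R(d).T@d["tvec"])
crop(s,200,150,275,220,8,"pics/s_h.png");crop(s,180,295,320,400,5,"pics/s_p.png")
crop(t,175,215,235,275,8,"pics/t_h.png");crop(t,340,205,425,300,6,"pics/t_p.png")
E
```

```text
side [ 516.11305462 -547.06882843  493.28247384]
top [510.13966612  27.97658778 972.97378051]
```

View pics/s_h.png

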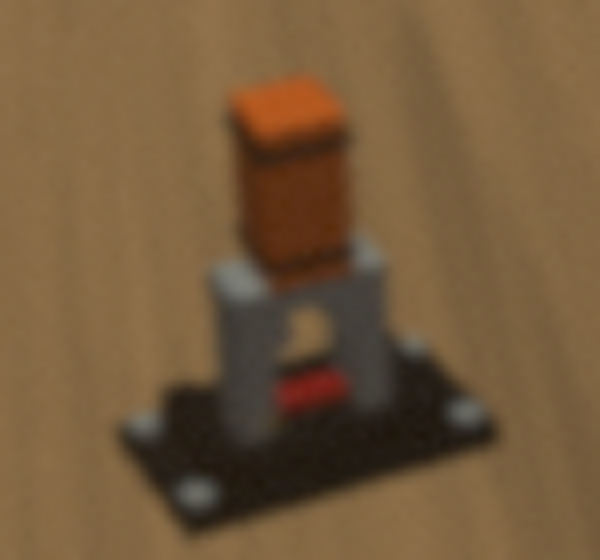

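View pics/s_p.png

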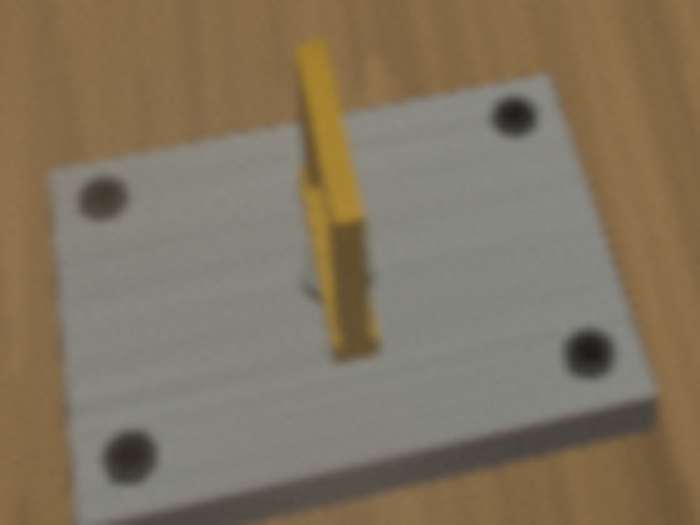

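View pics/t_h.png

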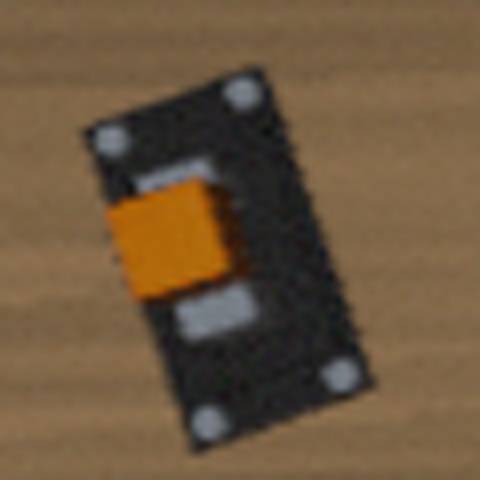

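View pics/t_p.png

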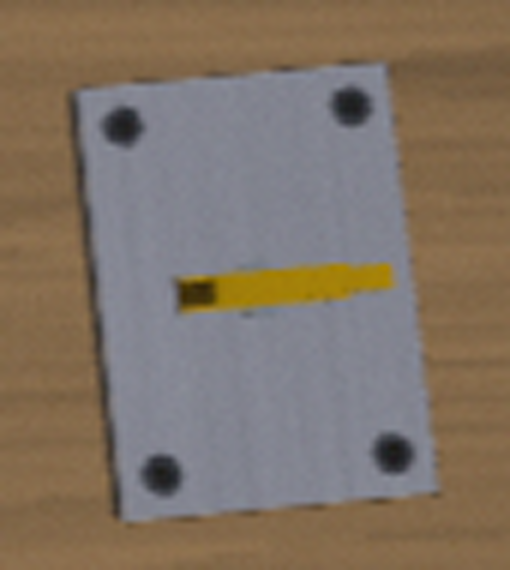

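```bash
cat > m.py <<'E'
from h import *
s=load("side0");t=load("top0")
np.set_printoptions(precision=1,suppress=True)
H=hsv(t); 
# orange top face
m=cv2.inRange(H,(5,180,190),(18,255,255)); m[:,:170]=0;m[:,240:]=0
c=max(cv2.findContours(m,0,2)[0],key=cv2.contourArea); r=cv2.minAreaRect(c.astype(np.float32)); print("grip top",r)
M=cv2.moments(m,True); g=(M['m10']/M['m00'],M['m01']/M['m00']); print(g,onz(t,g,104))
b=cv2.boxPoints(r); w=np.array([onz(t,p,104) for p in b]); print(w); print([np.linalg.norm(w[i]-w[i-1]) for i in range(4)],[np.degrees(np.arctan2(*(w[i]-w[i-1])[[1,0]])) for i in range(4)])
# cradle dark
m=cv2.inRange(H,(0,0,0),(179,255,60)); m[:,:180]=0;m[:,230:]=0;m[:220]=0;m[275:]=0
m=cv2.morphologyEx(m,cv2.MORPH_CLOSE,np.ones((15,15)))
c=max(cv2.findContours(m,0,2)[0],key=cv2.contourArea); r=cv2.minAreaRect(c); print("cradle",r)
b=cv2.boxPoints(r); w=np.array([onz(t,p,6) for p in b]); print(w,w.mean(0)); print([np.linalg.norm(w[i]-w[i-1]) for i in range(4)],[np.degrees(np.arctan2(*(w[i]-w[i-1])[[1,0]])) for i in range(4)])
# plate
C=np.array([(75,90),(387,65),(437,492),(120,520)])/6+[340,205]-0.4
B=np.array([(123,127),(352,105),(394,454),(162,475)])/6+[340,205]-0.4
for q in(C,B):
    w=np.array([onz(t,p,18) for p in q]); print("plate top",w,w.mean(0)); print([np.linalg.norm(w[i]-w[i-1]) for i in range(4)],[np.degrees(np.arctan2(*(w[i]-w[i-1])[[1,0]])) for i in range(4)])
C=np.array([(50,172),(548,74),(657,397),(77,523)])/5+[180,295]-0.4
B=np.array([(103,198),(514,116),(590,354),(130,457)])/5+[180,295]-0.4
for q in(C,B):
    w=np.array([onz(s,p,18) for p in q]); print("side plate",w,w.mean(0)); print([np.linalg.norm(w[i]-w[i-1]) for i in range(4)],[np.degrees(np.arctan2(*(w[i]-w[i-1])[[1,0]])) for i in range(4)])
E
python3 m.py
```

```text
Traceback (most recent call last):
  File "m.py", line 7, in <module>
    c=max(cv2.findContours(m,0,2)[0],key=cv2.contourArea); r=cv2.minAreaRect(c.astype(np.float32)); print("grip top",r)
ValueError: max() iterable argument is empty
```

```bash
python3 -c "
from h import *
t=load('top0');print(hsv(t)[244,190:205]); s=load('side0'); print(hsv(s)[160:186:2,236])"
sed -i 's/(5,180,190),(18,255,255)/(5,180,170),(20,255,255)/' m.py; python3 m.py
```

```text
[[ 17 240 175]
 [ 17 241 177]
 [ 17 241 177]
 [ 17 240 175]
 [ 17 240 175]
 [ 16 241 176]
 [ 17 240 174]
 [ 17 231 177]
 [ 17 240 174]
 [ 17 238 176]
 [ 17 229 175]
 [ 16 239 172]
 [ 15 232 109]
 [ 12 182  56]
 [  7 182  49]]
[[ 12 194 167]
 [ 12 211 179]
 [ 12 210 177]
 [ 12 213 126]
 [ 12 198  72]
 [ 11 190  82]
 [ 12 200  93]
 [ 12 203  94]
 [ 11 208  93]
 [ 11 206  93]
 [ 11 200  93]
 [ 12 195  72]
 [ 12 201  80]]
grip top ((195.45001220703125, 244.3500213623047), (11.067971229553223, 10.75174331665039), 71.56504821777344)
(195.3951612903226, 244.31451612903226) [554.9 160.5 104. ]
[[561.8 173.2 104. ]
 [567.8 154.1 104. ]
 [548.  147.6 104. ]
 [542.  166.6 104. ]]
[np.float64(20.808035781235326), np.float64(19.977164468416102), np.float64(20.835216220768807), np.float64(19.924791967726105)] [np.float64(18.384984752813065), np.float64(-72.52530738464789), np.float64(-161.76029388359538), np.float64(107.39432140184742)]
cradle ((203.10000610351562, 246.79998779296875), (42.69074630737305, 23.717082977294922), 71.56504821777344)
[[589.7 196.9   6. ]
 [604.5 149.9   6. ]
 [519.6 122
[... 1145 characters left out ...]
2.4   18. ]
 [ 462.1 -270.4   18. ]] [ 532.4 -212.4   18. ]
[np.float64(106.92841878095236), np.float64(148.0832983504925), np.float64(109.49183005923543), np.float64(148.0440281418327)] [np.float64(93.88423911443101), np.float64(4.068170807684114), np.float64(-86.14361691632226), np.float64(-176.9238901237473)]
side plate [[ 469.7 -175.3   18. ]
 [ 589.6 -167.    18. ]
 [ 595.4 -247.3   18. ]
 [ 475.3 -255.3   18. ]] [ 532.5 -211.2   18. ]
[np.float64(80.18824583790138), np.float64(120.22460640274275), np.float64(80.56749514065575), np.float64(120.40387565670811)] [np.float64(93.99981476508607), np.float64(3.9950884660486263), np.float64(-85.87314386251244), np.float64(-176.18528137976622)]
```

```bash
python3 - <<'E'
from h import *
from scipy.spatial.transform import Rotation as Ro
np.set_printoptions(precision=2,suppress=True)
s=load("side0");t=load("top0")
print("grip tri",tri(t,(195.4,244.3),s,(200+288/8-.4,150+107/8-.4)), onz(s,(200+288/8-.4,150+107/8-.4),104))
# side: cradle bolts
q=np.array([(145,427),(197,493),(466,413),(414,346)])/8+[200,150]-.4
w=np.array([onz(s,p,7) for p in q]);print("cradle side",w.mean(0),np.degrees(np.arctan2(*(w[2]-w[1])[[1,0]])))
q=np.array([(110,140),(243,92),(342,376),(210,423)])/8+[175,215]-.4
w=np.array([onz(t,p,7) for p in q]);print("cradle top",w.mean(0),np.degrees(np.arctan2(*(w[1]-w[2])[[1,0]])),np.degrees(np.arctan2(*(w[0]-w[3])[[1,0]])))
# bar ends top-view: bar top near/right end ; side: top face corners
print("bar end -y", tri(t,((392+340*0)/6+340-.4,276/6+205-.4),s,(346/5+180-.4,220/5+295-.4)))
for z in (72,78,84): print(z,onz(t,(392/6+339.6,276/6+204.6),z),onz(s,(346/5+179.6,220/5+294.6),z))
f=np.array([np.cos(.068),np.sin(.068),0]); print(proj(t,[[533.5,-212,78]]))
r=Ro.from_rotvec([-0.88941348,1.38311674,0.88804242]).as_matrix(); print(r)
E
```

```text
grip tri (array([554.16, 160.75, 102.25]), np.float64(1.805597150970461)) [553.08 157.53 104.  ]
cradle side [553.   161.64   7.  ] 18.648505609395677
cradle top [554.6  159.77   7.  ] 18.883095100311152 19.35921903511343
bar end -y (array([ 534.95, -240.66,   80.17]), np.float64(1.9224927508170047))
72 [ 536.14 -243.14   72.  ] [ 534.34 -234.61   72.  ]
78 [ 535.97 -241.33   78.  ] [ 534.08 -239.06   78.  ]
84 [ 535.8  -239.53   84.  ] [ 533.82 -243.51   84.  ]
[[389.99 252.18]]
[[-0.   -0.91  0.41]
 [-0.    0.41  0.91]
 [-1.    0.   -0.  ]]
```

Measurements agree. The grip is at about (554,160), yaw about 18.5°, with its top at 104. The eye is at about (533,-212), yaw about 3.9°, with the bar top around z≈80. I'll grasp across the hook's x and move over the grip first.

Call:
{"fn": "servo_tool", "kwargs": {
  "rows": [
    [[0,-2.92,-0.995],[0,0,0],0],
    [[0,-2.92,-0.995],[0,0,0],0],
    [[0,-2.92,-0.995],[0,0,0],0],
    [[0,-2.92,-0.995],[0,0,0],0],
    [[0,-2.92,-0.995],[0,0,0],0],
    [[0,-2.92,-0.995],[0,0,0],0],
    [[0,-2.92,-0.995],[0,0,0],0],
    [[0,-2.92,-0.995],[0,0,0],0],
    [[0,-2.92,-0.995],[0,0,0],0],
    [[0,-2.92,-0.995],[0,0,0],0],
    [[0,-2.92,-0.995],[0,0,0],0],
    [[0,-2.92,-0.995],[0,0,0],0],
    [[0,-2.92,-0.995],[0,0,0],0],
    [[0,-2.92,-0.995],[0,0,0],0],
    [[0,-2.92,-0.995],[0,0,0],0]
  ]
}}

```text
clock: 1.35
position: [555.2, 158.8, 230.9]
tcp_rot: [-0.888, 1.382, 0.889]
wrist_force: [0.9, 1.7, -1.1]
grip_width: 1.0
```

Call:
{"fn": "servo_tool", "kwargs": {
  "rows": [
    [[0.5,0,0],[0.1025,0,0],0],
    [[0.5,0,0],[0.1025,0,0],0],
    [[0.5,0,0],[0.1025,0,0],0],
    [[0.5,0,0],[0.1025,0,0],0],
    [[0.5,0,0],[0.1025,0,0],0],
    [[0.5,0,0],[0.1025,0,0],0],
    [[0.5,0,0],[0.1025,0,0],0],
    [[0.5,0,0],[0.1025,0,0],0],
    [[0,0,0],[0,0,0],0],
    [[0,0,0],[0,0,0],0],
    [[0,0,0],[0,0,0],0]
  ]
}}

```text
clock: 2.27
position: [554.4, 160.2, 191.3]
tcp_rot: [-0.255, 1.556, 0.255]
wrist_force: [0.2, 0.3, 0.9]
grip_width: 1.002
```

```bash
cat > st.py <<'E'
from plant import monitor
import numpy as np
from scipy.spatial.transform import Rotation as Ro
np.set_printoptions(precision=3,suppress=True)
s=monitor.observe(); r=Ro.from_rotvec(s["tcp_rot"]).as_matrix()
print("t",s["clock"],"p",s["position"],"F",s["wrist_force"],"T",s["wrist_torque"],"w",s["grip_width"])
print("xaxis",r[:,0],"yaw z",np.degrees(np.arctan2(r[1,2],r[0,2])),"q",s["joint_pos"])
E
cat > pic.py <<'E'
import sys
from plant import imaging
from h import *
tag=sys.argv[1]
for n in("side","top"):
    d=imaging.capture(n); pickle.dump(d,open(n+tag+".pkl","wb")); cv2.imwrite(f"pics/{n}{tag}.png",d["pixels"][:,:,::-1])
E
python3 st.py; python3 pic.py 1; python3 - <<'E'
from h import *
s=load("side1");crop(s,190,90,290,220,6,"pics/c1s.png")
t=load("top1");crop(t,140,180,270,300,5,"pics/c1t.png")
E
```

```text
t 2.2667 p [554.365 160.154 191.325] F [0.166 0.332 0.909] T [ 0.022 -0.008  0.006] w 1.00230809723475
xaxis [-0. -0. -1.] yaw z 18.648868374020722 q [ 0.281  0.227 -0.005  1.339 -0.     1.527]
```

View pics/c1s.png

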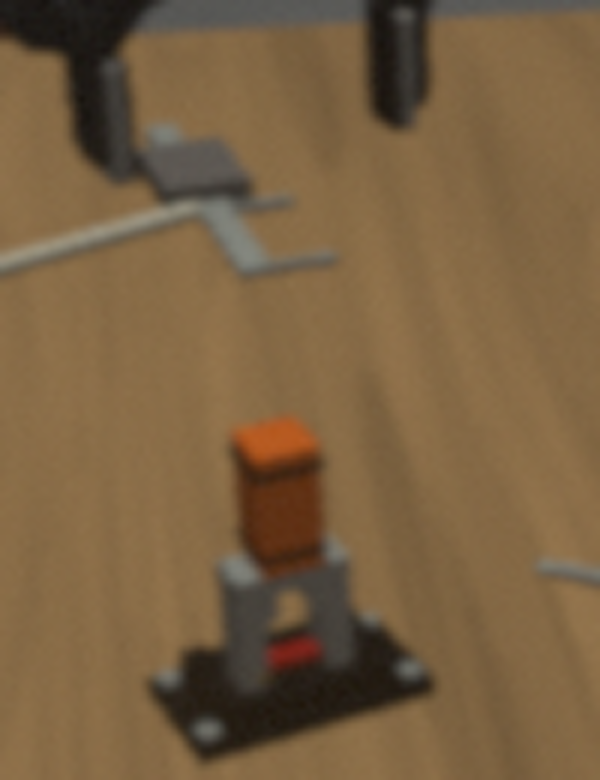

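View pics/c1t.png

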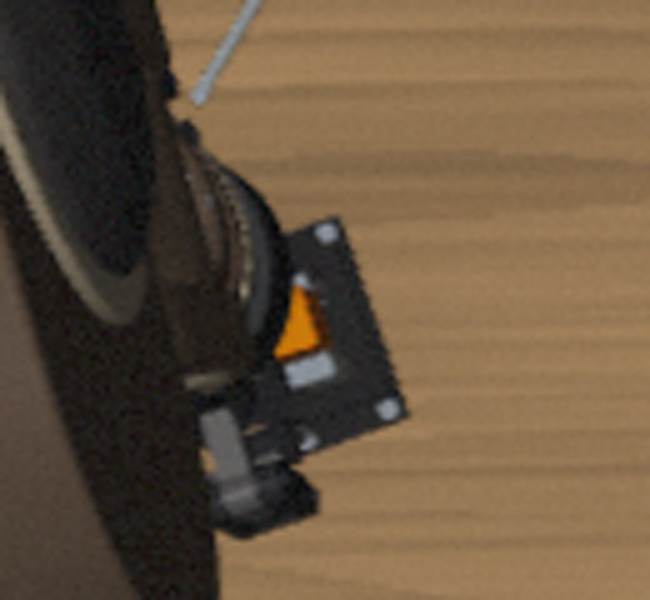

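The fingers (side view at about (208,115) and (257,105)) straddle the grip along its width. Pose tracking is within 1 mm, so I descend and close.

Call:
{"fn": "servo_tool", "kwargs": {
  "rows": [
    [[1.2,0,0],[0,0,0],0],
    [[1.2,0,0],[0,0,0],0],
    [[1.2,0,0],[0,0,0],0],
    [[1.2,0,0],[0,0,0],0],
    [[1.2,0,0],[0,0,0],0],
    [[1.2,0,0],[0,0,0],0],
    [[1.2,0,0],[0,0,0],0],
    [[1.2,0,0],[0,0,0],0],
    [[1.2,0,0],[0,0,0],0],
    [[1.2,0,0],[0,0,0],0],
    [[0.4,0,0],[0,0,0],0],
    [[0,0,0],[0,0,0],60],
    [[0,0,0],[0,0,0],100],
    [[0,0,0],[0,0,0],120],
    [[0,0,0],[0,0,0],130],
    [[0,0,0],[0,0,0],140]
  ]
}}

```text
clock: 3.7
position: [554.8, 160.3, 68.1]
tcp_rot: [-0.253, 1.555, 0.254]
wrist_force: [-0.3, 0.5, -0.3]
grip_width: 0.453
```

```bash
python3 st.py; python3 pic.py 2; python3 - <<'E'
from h import *
s=load("side2");crop(s,190,90,290,220,6,"pics/c2s.png")
E
```

```text
t 3.7 p [554.835 160.31   68.066] F [-0.271  0.479 -0.343] T [ 0.058  0.017 -0.02 ] w 0.45329490300885694
xaxis [ 0.001  0.    -1.   ] yaw z 18.51533058689749 q [ 0.281  0.27  -0.224  1.076 -0.     1.529]
```

View pics/c2s.png

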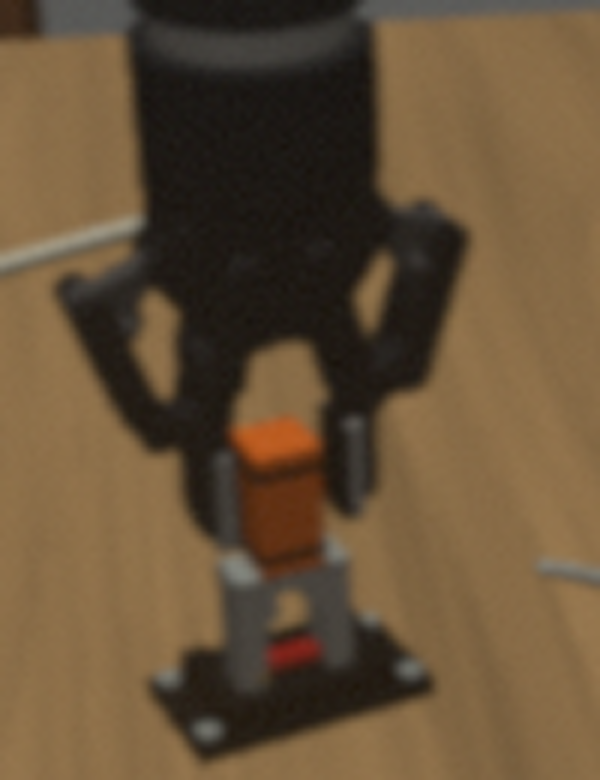

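```bash
python3 - <<'E'
from h import *
np.set_printoptions(precision=1,suppress=True)
s=load("side2")
a=np.radians(18.5); ex=np.array([np.cos(a),np.sin(a),0]); ey=np.array([-ex[1],ex[0],0])
c=np.array([554.5,160.3,0])
P=[c+ex*i+ey*j+np.array([0,0,104]) for i,j in((-12,-12),(12,-12),(12,12),(-12,12))]
print("grip top corners predicted (crop px)",(proj(s,P)-[190,90]+.4)*6)
H=hsv(s); m=cv2.inRange(H,(8,150,150),(16,255,255)); m[:,:220]=0;m[:,255:]=0
k=max(cv2.findContours(m,0,2)[0],key=cv2.contourArea); print(((k.reshape(-1,2)-[190,90]+.5)*6).min(0),((k.reshape(-1,2)-[190,90]+.5)*6).max(0))
# pads at opening 38mm: near faces
for j in(-11,11):
  print("pad bottom/top edges", (proj(s,[c+ex*19+ey*j+[0,0,70],c+ex*19+ey*j+[0,0,107],c-ex*19+ey*j+[0,0,70],c-ex*19+ey*j+[0,0,107]])-[190,90]+.4)*6)
E
```

```text
grip top corners predicted (crop px) [[260.4 460. ]
 [327.4 443.3]
 [298.1 412.6]
 [232.1 428.6]]
[243. 417.] [309. 459.]
pad bottom/top edges [[349.6 524.9]
 [345.  429.2]
 [246.2 552.4]
 [238.7 455.6]]
pad bottom/top edges [[323.  496. ]
 [317.8 401.4]
 [221.1 522.4]
 [213.1 426.7]]
```

The jaws straddle the grip, but it sits about 2–3 mm toward hook −x of the jaw centre: pad faces at about 240 and 345 px in the crop, grip from 247 to 322. I nudge across, then close.

Call:
{"fn": "servo_tool", "kwargs": {
  "rows": [
    [[0,-0.12,-0.23],[0,0,0],140],
    [[0,0,0],[0,0,0],150],
    [[0,0,0],[0,0,0],155],
    [[0,0,0],[0,0,0],160],
    [[0,0,0],[0,0,0],165],
    [[0,0,0],[0,0,0],170],
    [[0,0,0],[0,0,0],175]
  ]
}}

```text
clock: 4.38
position: [552.8, 158.4, 67.4]
tcp_rot: [-0.253, 1.555, 0.254]
wrist_force: [1.6, 0.1, 0.1]
grip_width: 0.319
```

```bash
python3 st.py; python3 pic.py 3; python3 - <<'E'
from h import *
s=load("side3");crop(s,190,90,290,220,6,"pics/c3s.png")
E
```

```text
t 4.3833 p [552.848 158.398  67.392] F [1.646 0.114 0.107] T [ 0.032 -0.093  0.042] w 0.3185343754240545
xaxis [ 0.  0. -1.] yaw z 18.5097576715029 q [ 0.279  0.267 -0.23   1.074  0.     1.527]
```

View pics/c3s.png

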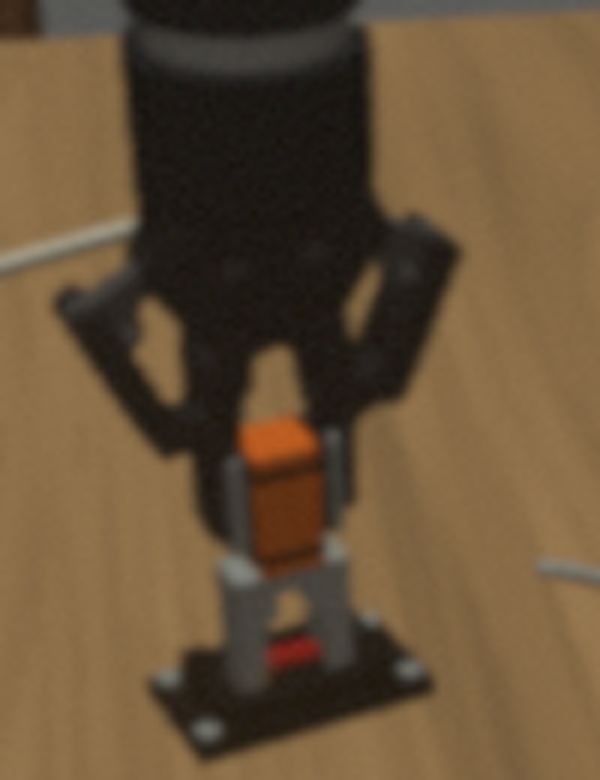

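The pads are now close on both sides, with the left one just touching (1.6 N). Closing fully.

Call:
{"fn": "servo_tool", "kwargs": {
  "rows": [
    [[0,0,0],[0,0,0],180],
    [[0,0,0],[0,0,0],190],
    [[0,0,0],[0,0,0],255],
    [[0,0,0],[0,0,0],255],
    [[0,0,0],[0,0,0],255],
    [[0,0,0],[0,0,0],255],
    [[0,0,0],[0,0,0],255]
  ]
}}

```text
clock: 5.07
position: [552.9, 158.4, 67.5]
tcp_rot: [-0.253, 1.555, 0.254]
wrist_force: [1.4, -0.3, 1.5]
grip_width: 0.273
```

Call:
{"fn": "servo_tool", "kwargs": {
  "rows": [
    [[-0.2,0,0],[0,0,0],255],
    [[-0.2,0,0],[0,0,0],255],
    [[-0.2,0,0],[0,0,0],255],
    [[-0.2,0,0],[0,0,0],255]
  ]
}}

```text
clock: 5.4
position: [552.1, 158.1, 75.0]
tcp_rot: [-0.254, 1.557, 0.253]
wrist_force: [-0.7, 0.4, -2.7]
grip_width: 0.271
```

```bash
python3 st.py
```

```text
t 5.4 p [552.055 158.101  74.982] F [-0.658  0.417 -2.735] T [-0.022  0.039 -0.028] w 0.27148067717602037
xaxis [-0.001 -0.    -1.   ] yaw z 18.506484765627384 q [ 0.279  0.262 -0.218  1.092 -0.     1.527]
```

Call:
{"fn": "servo_tool", "kwargs": {
  "rows": [
    [[-0.5,0,0],[0,0,0],255],
    [[-0.8,0,0],[0,0,0],255],
    [[-1.0,0,0],[0,0,0],255],
    [[-1.2,0,0],[0,0,0],255],
    [[-1.2,0,0],[0,0,0],255],
    [[-1.2,0,0],[0,0,0],255],
    [[-1.2,0,0],[0,0,0],255],
    [[-1.2,0,0],[0,0,0],255],
    [[-1.2,0,0],[0,0,0],255],
    [[-1.0,0,0],[0,0,0],255],
    [[-0.5,0,0],[0,0,0],255],
    [[0,0,0],[0,0,0],255],
    [[0,0,0],[0,0,0],255],
    [[0,0,0],[0,0,0],255]
  ]
}}

```text
clock: 6.57
position: [552.3, 158.2, 184.6]
tcp_rot: [-0.254, 1.557, 0.253]
wrist_force: [-0.0, 0.5, -2.8]
grip_width: 0.276
```

```bash
python3 st.py; python3 pic.py 4; python3 - <<'E'
from h import *
s=load("side4");crop(s,190,50,290,220,4,"pics/c4s.png")
E
```

```text
t 6.5667 p [552.289 158.197 184.626] F [-0.042  0.546 -2.819] T [ 0.045 -0.051 -0.048] w 0.27602005854223605
xaxis [-0.001 -0.    -1.   ] yaw z 18.50521386141999 q [ 0.279  0.224 -0.024  1.324 -0.     1.527]
```

View pics/c4s.png

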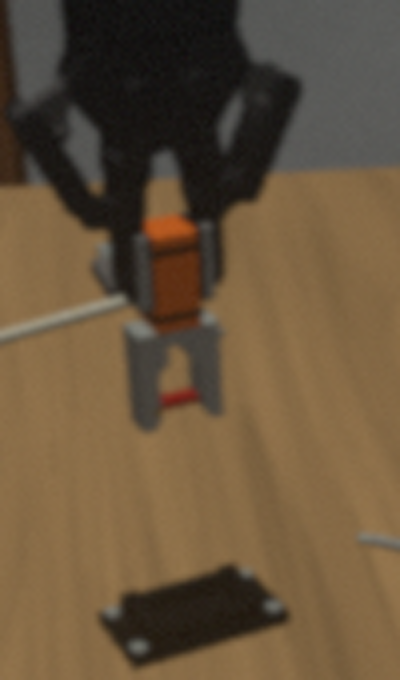

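The hook is lifted upright and square in the jaws, with the red gate shut at about (180,398) in the crop. Carrying it over the eye.

Call:
{"fn": "servo_tool", "kwargs": {
  "rows": [
    [[0,-1.0,-0.4],[0,0,0],255],
    [[0,-2.0,-0.8],[0,0,0],255],
    [[0,-2.1,-0.82],[0,0,0],255],
    [[0,-2.1,-0.82],[0,0,0],255],
    [[0,-2.1,-0.82],[0,0,0],255],
    [[0,-2.1,-0.82],[0,0,0],255],
    [[0,-2.1,-0.82],[0,0,0],255],
    [[0,-2.1,-0.82],[0,0,0],255],
    [[0,-2.1,-0.82],[0,0,0],255],
    [[0,-2.1,-0.82],[0,0,0],255],
    [[0,-2.1,-0.82],[0,0,0],255],
    [[0,-2.1,-0.82],[0,0,0],255],
    [[0,-2.1,-0.82],[0,0,0],255],
    [[0,-2.1,-0.82],[0,0,0],255],
    [[0,-2.1,-0.82],[0,0,0],255],
    [[0,-2.1,-0.82],[0,0,0],255],
    [[0,-1.6,-0.62],[0,0,0],255],
    [[0,-0.5,-0.25],[0,0,0],255],
    [[0,0,0],[0,0,0],255]
  ]
}}

```text
clock: 8.25
position: [532.8, -213.5, 184.8]
tcp_rot: [-0.251, 1.557, 0.252]
wrist_force: [-0.2, -0.0, -2.5]
grip_width: 0.273
```

Call:
{"fn": "servo_tool", "kwargs": {
  "rows": [
    [[0,0,0],[0.064,0,0],255],
    [[0,0,0],[0.064,0,0],255],
    [[0,0,0],[0.064,0,0],255],
    [[0,0,0],[0.063,0,0],255],
    [[0,0,0],[0,0,0],255],
    [[0,0,0],[0,0,0],255],
    [[0,0,0],[0,0,0],255]
  ]
}}

```text
clock: 8.83
position: [533.6, -211.3, 185.3]
tcp_rot: [-0.055, 1.57, 0.055]
wrist_force: [0.3, 0.2, -1.8]
grip_width: 0.268
```

```bash
python3 st.py; python3 pic.py 5; python3 - <<'E'
from h import *
s=load("side5");crop(s,170,160,330,400,3,"pics/c5s.png")
t=load("top5");crop(t,300,180,450,310,5,"pics/c5t.png")
E
```

```text
t 8.8333 p [ 533.561 -211.319  185.281] F [ 0.335  0.182 -1.81 ] T [ 0.064 -0.026 -0.017] w 0.26814294924203114
xaxis [-0.  0. -1.] yaw z 4.0237334115203405 q [-0.377  0.222 -0.025  1.324  0.     1.123]
```

View pics/c5s.png

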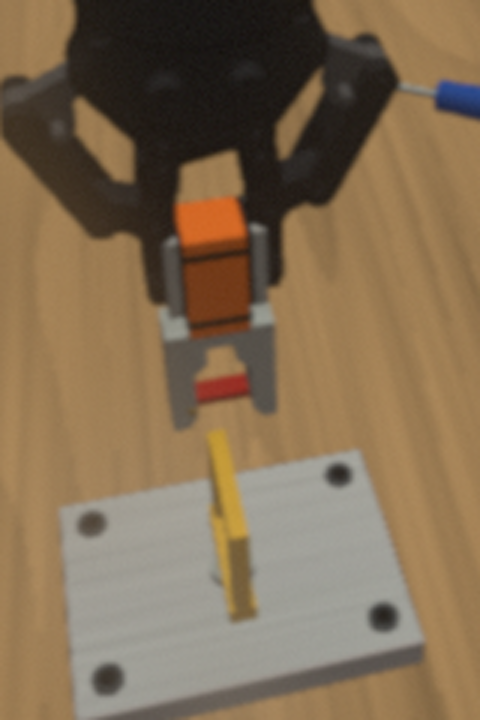

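View pics/c5t.png

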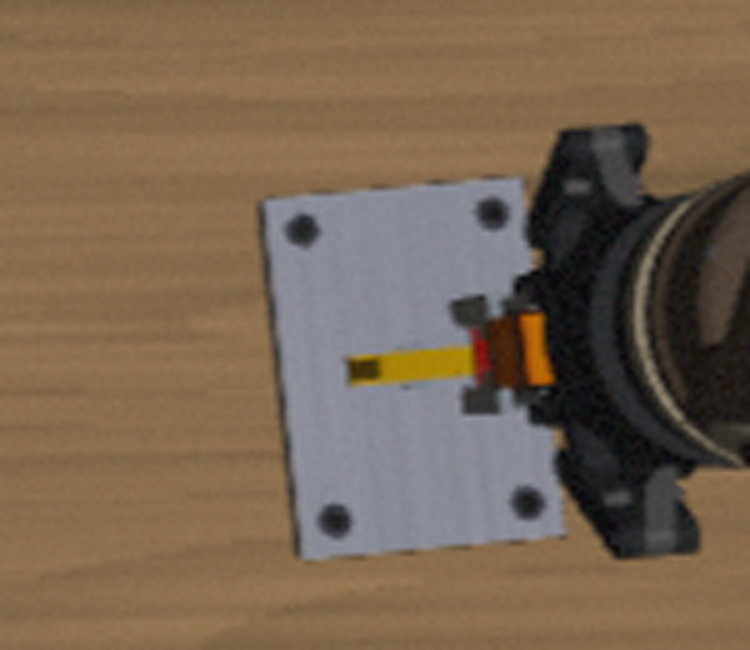

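```bash
python3 - <<'E'
from h import *
np.set_printoptions(precision=1,suppress=True)
a=np.radians(3.95); ex=np.array([np.cos(a),np.sin(a),0]); ey=np.array([-ex[1],ex[0],0])
for n in("side5","top5"):
    d=load(n);H=hsv(d)
    m=cv2.inRange(H,(0,150,90),(6,255,255))|cv2.inRange(H,(172,150,90),(179,255,255))
    m[:,:210]=0;m[:,420:]=0
    if n=="side5": m[:270]=0;m[:,280:]=0;m[310:]=0
    k=max(cv2.findContours(m,0,2)[0],key=cv2.contourArea); M=cv2.moments(m,True); g=(M['m10']/M['m00'],M['m01']/M['m00'])
    print(n,cv2.boundingRect(k),g,onz(d,g,133.5))
    # bar top face yellow midline
    y=cv2.inRange(H,(20,150,110),(32,255,255))
    k=max(cv2.findContours(y,0,2)[0],key=cv2.contourArea); x,yy,w,h=cv2.boundingRect(k); print("yellow",x,yy,w,h)
    for z in(78,80,82):
        if n=="top5":
            for u in(378,385,391):
                v=np.where(y[:,u])[0]; p=onz(d,(u,v.mean()),z); print(z,u,v.mean(),len(v),p, "lat",(p-[533.56,-211.3,0])@ex,"lon",(p-[533.56,-211.3,0])@ey)
        else:
            for v in(312,320,330,336):
                u=np.where(y[v])[0]; p=onz(d,(u.mean(),v),z); print(z,v,u.mean(),len(u),p,"lat",(p-[533.56,-211.3,0])@ex,"lon",(p-[533.56,-211.3,0])@ey)
E
```

```text
side5 (236, 285, 17, 9) (244.00943396226415, 288.95283018867923) [ 533.9 -208.8  133.5]
yellow 239 303 13 51
78 312 243.0 7 [ 531.2 -196.8   78. ] lat -1.371306781090078 lon 14.674597115834548
78 320 244.5 6 [ 531.8 -210.    78. ] lat -1.683635122887739 lon 1.3999726340248877
78 330 246.5 6 [ 532.7 -225.9   78. ] lat -1.904932251083269 lon -14.498000088602081
78 336 246.0 9 [ 531.1 -234.7   78. ] lat -4.067948249884915 lon -23.16410359138853
80 312 243.0 7 [ 531.1 -198.4   80. ] lat -1.5599202545356365 lon 12.996491272809019
80 320 244.5 6 [ 531.7 -211.6   80. ] lat -1.870744423335469 lon -0.21420263009116094
80 330 246.5 6 [ 532.6 -227.4   80. ] lat -2.090975784771622 lon -16.03561073117001
80 336 246.0 9 [ 531.  -236.2   80. ] lat -4.243574700575289 lon -24.659978287709368
82 312 243.0 7 [ 531.  -200.1   82. ] lat -1.748533727981195 lon 11.31838542978349
82 320 244.5 6 [ 531.6 -213.3   82. ] lat -2.0578537237832033 lon -1.8283778942072664
82 330 246.5 6 [ 532.5 -229.    82. ] lat -2.2770193184599714 lon -17.573221373737876
82 336 246.0 9 [ 531.  -237.7   82. ] lat -4.41920115126578
[... 180 characters left out ...]
lon 22.784680960993086
78 385 252.5 6 [ 533.1 -202.2   78. ] lat 0.15241024183894375 lon 9.079410485810325
78 391 252.0 5 [ 533.8 -214.    78. ] lat 0.06907678580603602 lon -2.6941641051159855
80 378 253.0 5 [ 532.3 -188.1   80. ] lat 0.3932035876190545 lon 23.270811061397385
80 385 252.5 6 [ 533.  -201.7   80. ] lat 0.1366906192124525 lon 9.596167786192256
80 391 252.0 5 [ 533.8 -213.4   80. ] lat 0.053543388648738005 lon -2.1510963700657966
82 378 253.0 5 [ 532.3 -187.6   82. ] lat 0.3769094509946389 lon 23.756941161801624
82 385 252.5 6 [ 533.  -201.2   82. ] lat 0.1209709965860748 lon 10.112925086574178
82 391 252.0 5 [ 533.7 -212.9   82. ] lat 0.03800999149132461 lon -1.6080286350156279
```

The hook centre is within about 1 mm of the bar laterally. I shift 1 mm and go down to just above the highest possible contact.

Call:
{"fn": "servo_tool", "kwargs": {
  "rows": [
    [[0.3,-0.1,-0.05],[0,0,0],255],
    [[0.6,-0.1,-0.05],[0,0,0],255],
    [[0.6,0,0],[0,0,0],255],
    [[0.6,0,0],[0,0,0],255],
    [[0.6,0,0],[0,0,0],255],
    [[0.6,0,0],[0,0,0],255],
    [[0.6,0,0],[0,0,0],255],
    [[0.3,0,0],[0,0,0],255],
    [[0.2,0,0],[0,0,0],255],
    [[0,0,0],[0,0,0],255],
    [[0,0,0],[0,0,0],255],
    [[0,0,0],[0,0,0],255]
  ]
}}

```text
clock: 9.93
position: [533.0, -214.0, 141.7]
tcp_rot: [-0.054, 1.57, 0.053]
wrist_force: [-0.0, -0.4, -3.5]
grip_width: 0.274
```

```bash
python3 st.py; python3 pic.py 6; python3 - <<'E'
from h import *
s=load("side6");crop(s,190,220,310,380,4,"pics/c6s.png")
E
```

```text
t 9.9333 p [ 532.974 -214.023  141.666] F [-0.012 -0.364 -3.549] T [-0.026 -0.006  0.044] w 0.2744907666695033
xaxis [ 0.001 -0.    -1.   ] yaw z 3.896579679433163 q [-0.382  0.232 -0.108  1.23  -0.     1.121]
```

View pics/c6s.png

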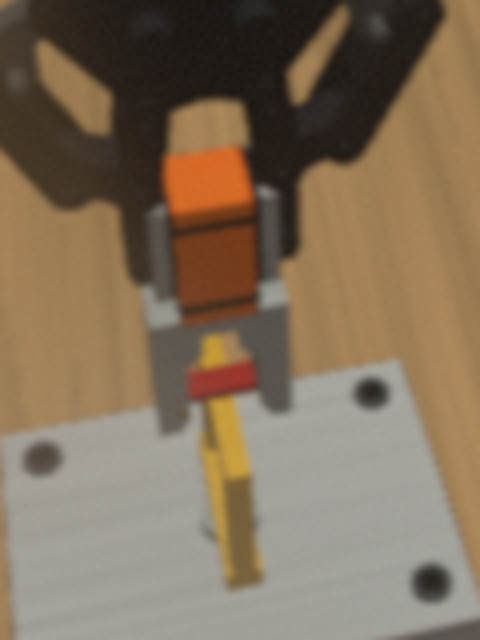

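The bar passes at about (222,400) in the crop, midway between the legs under the gate. Descending slowly by feel.

Call:
{"fn": "servo_tool", "kwargs": {
  "rows": [
    [[0.15,0,0],[0,0,0],255],
    [[0.15,0,0],[0,0,0],255],
    [[0.15,0,0],[0,0,0],255],
    [[0.15,0,0],[0,0,0],255],
    [[0,0,0],[0,0,0],255]
  ]
}}

```text
clock: 10.45
position: [532.5, -213.8, 134.8]
tcp_rot: [-0.053, 1.571, 0.054]
wrist_force: [0.3, 0.7, -2.0]
grip_width: 0.276
```

Call:
{"fn": "servo_tool", "kwargs": {
  "rows": [
    [[0.15,0,0],[0,0,0],255],
    [[0.15,0,0],[0,0,0],255],
    [[0.15,0,0],[0,0,0],255],
    [[0.15,0,0],[0,0,0],255],
    [[0,0,0],[0,0,0],255]
  ]
}}

```text
clock: 10.87
position: [533.2, -214.0, 129.8]
tcp_rot: [-0.054, 1.569, 0.053]
wrist_force: [-0.3, 1.7, 3.0]
grip_width: 0.269
```

Call:
{"fn": "servo_tool", "kwargs": {
  "rows": [
    [[0.1,0,0],[0,0,0],255],
    [[0.1,0,0],[0,0,0],255],
    [[0.1,0,0],[0,0,0],255],
    [[0.1,0,0],[0,0,0],255],
    [[0,0,0],[0,0,0],255]
  ]
}}

```text
clock: 11.28
position: [533.2, -214.2, 125.9]
tcp_rot: [-0.054, 1.569, 0.053]
wrist_force: [-0.5, 0.6, 4.5]
grip_width: 0.275
```

Call:
{"fn": "servo_tool", "kwargs": {
  "rows": [
    [[0.15,0,0],[0,0,0],255],
    [[0.15,0,0],[0,0,0],255],
    [[0.15,0,0],[0,0,0],255],
    [[0.15,0,0],[0,0,0],255],
    [[0,0,0],[0,0,0],255]
  ]
}}

```text
clock: 11.7
position: [532.2, -214.1, 118.8]
tcp_rot: [-0.054, 1.571, 0.053]
wrist_force: [-1.3, -0.4, 2.4]
grip_width: 0.276
```

Call:
{"fn": "servo_tool", "kwargs": {
  "rows": [
    [[0.15,0,0],[0,0,0],255],
    [[0.15,0,0],[0,0,0],255],
    [[0.15,0,0],[0,0,0],255],
    [[0,0,0],[0,0,0],255]
  ]
}}

```text
clock: 12.03
position: [532.1, -213.8, 114.0]
tcp_rot: [-0.053, 1.572, 0.054]
wrist_force: [-3.5, -0.8, 0.0]
grip_width: 0.276
```

```bash
python3 st.py; python3 pic.py 7; python3 - <<'E'
from h import *
s=load("side7");crop(s,190,240,310,390,4,"pics/c7s.png")
E
```

```text
t 12.0333 p [ 532.144 -213.825  113.992] F [-3.513 -0.825  0.001] T [-0.111  0.681  0.014] w 0.2757242467806117
xaxis [-0.002  0.    -1.   ] yaw z 3.8919006095045314 q [-0.382  0.242 -0.157  1.174 -0.     1.121]
```

View pics/c7s.png

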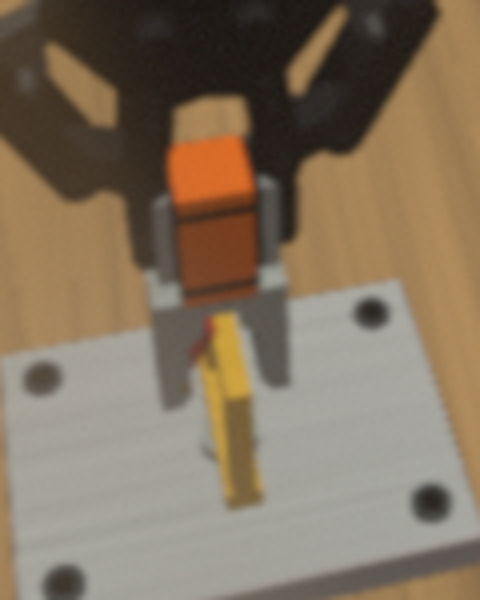

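The gate is swung up on its hinge side at about (205,335) in the crop, with the bar inside the mouth. Continuing gently.

Call:
{"fn": "servo_tool", "kwargs": {
  "rows": [
    [[0.1,0,0],[0,0,0],255],
    [[0.1,0,0],[0,0,0],255],
    [[0.1,0,0],[0,0,0],255],
    [[0.1,0,0],[0,0,0],255],
    [[0,0,0],[0,0,0],255]
  ]
}}

```text
clock: 12.55
position: [532.2, -213.8, 110.1]
tcp_rot: [-0.053, 1.572, 0.054]
wrist_force: [-3.0, -0.7, -0.3]
grip_width: 0.277
```

Call:
{"fn": "servo_tool", "kwargs": {
  "rows": [
    [[0.1,0,0],[0,0,0],255],
    [[0.1,0,0],[0,0,0],255],
    [[0.1,0,0],[0,0,0],255],
    [[0,0,0],[0,0,0],255]
  ]
}}

```text
clock: 12.88
position: [532.4, -213.8, 107.3]
tcp_rot: [-0.053, 1.571, 0.054]
wrist_force: [-3.5, -1.2, -1.1]
grip_width: 0.272
```

```bash
python3 st.py
```

```text
t 12.8833 p [ 532.424 -213.841  107.337] F [-3.464 -1.21  -1.083] T [-0.078  0.872  0.021] w 0.27214488996075503
xaxis [-0.001  0.    -1.   ] yaw z 3.8961176015829815 q [-0.382  0.245 -0.168  1.159 -0.     1.121]
```

Call:
{"fn": "servo_tool", "kwargs": {
  "rows": [
    [[0.08,0,0],[0,0,0],255],
    [[0.08,0,0],[0,0,0],255],
    [[0.08,0,0],[0,0,0],255],
    [[0,0,0],[0,0,0],255]
  ]
}}

```text
clock: 13.22
position: [532.7, -213.9, 105.2]
tcp_rot: [-0.053, 1.57, 0.053]
wrist_force: [-2.6, -0.1, -0.3]
grip_width: 0.268
```

Call:
{"fn": "servo_tool", "kwargs": {
  "rows": [
    [[0.05,0,0],[0,0,0],255],
    [[0.05,0,0],[0,0,0],255],
    [[0.05,0,0],[0,0,0],255],
    [[0,0,0],[0,0,0],255]
  ]
}}

```text
clock: 13.55
position: [533.4, -213.9, 103.8]
tcp_rot: [-0.053, 1.569, 0.054]
wrist_force: [-0.1, -0.2, -2.9]
grip_width: 0.27
```

```bash
python3 st.py; python3 pic.py 8; python3 - <<'E'
from h import *
s=load("side8");crop(s,190,240,310,390,4,"pics/c8s.png")
E
```

```text
t 13.55 p [ 533.448 -213.883  103.825] F [-0.113 -0.237 -2.884] T [ 0.01  -0.01   0.015] w 0.2697198362825784
xaxis [ 0.001  0.    -1.   ] yaw z 3.9018125685183738 q [-0.382  0.246 -0.174  1.15   0.001  1.121]
```

View pics/c8s.png

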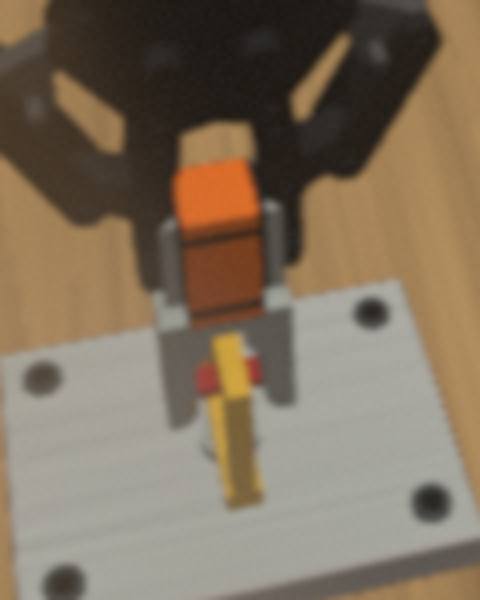

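The gate has snapped shut under the bar: red shows on both sides of the bar at about (208,378) and (255,372) in the crop, and the side force has gone. I hold briefly, then raise slowly until the bar bears on the gate.

Call:
{"fn": "servo_tool", "kwargs": {
  "rows": [
    [[0,0,0],[0,0,0],255],
    [[0,0,0],[0,0,0],255],
    [[0,0,0],[0,0,0],255],
    [[0,0,0],[0,0,0],255],
    [[-0.15,0,0],[0,0,0],255],
    [[-0.15,0,0],[0,0,0],255],
    [[-0.15,0,0],[0,0,0],255],
    [[-0.15,0,0],[0,0,0],255],
    [[-0.15,0,0],[0,0,0],255],
    [[-0.15,0,0],[0,0,0],255],
    [[-0.15,0,0],[0,0,0],255],
    [[-0.15,0,0],[0,0,0],255],
    [[-0.15,0,0],[0,0,0],255],
    [[0,0,0],[0,0,0],255],
    [[0,0,0],[0,0,0],255]
  ]
}}

```text
clock: 14.9
position: [532.8, -214.0, 117.5]
tcp_rot: [-0.053, 1.57, 0.053]
wrist_force: [-0.3, -0.8, -2.0]
grip_width: 0.273
```

Call:
{"fn": "servo_tool", "kwargs": {
  "rows": [
    [[-0.1,0,0],[0,0,0],255],
    [[-0.1,0,0],[0,0,0],255],
    [[-0.1,0,0],[0,0,0],255],
    [[0,0,0],[0,0,0],255],
    [[0,0,0],[0,0,0],255]
  ]
}}

```text
clock: 15.32
position: [532.8, -214.0, 120.5]
tcp_rot: [-0.053, 1.57, 0.053]
wrist_force: [-1.1, 0.6, -2.8]
grip_width: 0.27
```

Call:
{"fn": "servo_tool", "kwargs": {
  "rows": [
    [[-0.05,0,0],[0,0,0],255],
    [[-0.05,0,0],[0,0,0],255],
    [[-0.05,0,0],[0,0,0],255],
    [[-0.05,0,0],[0,0,0],255],
    [[0,0,0],[0,0,0],255]
  ]
}}

```text
clock: 15.73
position: [532.7, -213.9, 121.7]
tcp_rot: [-0.053, 1.571, 0.054]
wrist_force: [1.5, -0.1, -7.8]
grip_width: 0.27
```

Call:
{"fn": "servo_tool", "kwargs": {
  "rows": [
    [[-0.05,0,0],[0,0,0],255],
    [[-0.05,0,0],[0,0,0],255],
    [[0,0,0],[0,0,0],255]
  ]
}}

```text
clock: 15.98
position: [532.6, -213.8, 121.9]
tcp_rot: [-0.053, 1.572, 0.054]
wrist_force: [4.4, -1.3, -20.2]
grip_width: 0.27
```

That is too hard (about 17 N net). I back off 0.6 mm to about 10 N and hold.

Call:
{"fn": "servo_tool", "kwargs": {
  "rows": [
    [[0.06,0,0],[0,0,0],255],
    [[0,0,0],[0,0,0],255],
    [[0,0,0],[0,0,0],255],
    [[0,0,0],[0,0,0],255]
  ]
}}

```text
clock: 16.32
position: [532.5, -213.8, 121.9]
tcp_rot: [-0.053, 1.571, 0.054]
wrist_force: [5.2, -1.9, -22.6]
grip_width: 0.274
```

Call:
{"fn": "servo_tool", "kwargs": {
  "rows": [
    [[0,0,0],[0,0,0],255],
    [[0,0,0],[0,0,0],255]
  ]
}}

```text
clock: 16.48
position: [532.5, -213.8, 121.9]
tcp_rot: [-0.053, 1.571, 0.054]
wrist_force: [5.4, -1.5, -22.6]
grip_width: 0.272
```

```bash
python3 st.py; python3 pic.py 9; python3 - <<'E'
from h import *
s=load("side9");crop(s,190,240,310,390,4,"pics/c9s.png")
E
python3 st.py
```

```text
t 16.4833 p [ 532.47  -213.792  121.935] F [  5.422  -1.515 -22.598] T [-0.369 -1.328 -0.015] w 0.2718493521116498
xaxis [-0.001  0.001 -1.   ] yaw z 3.8960382109911387 q [-0.382  0.239 -0.143  1.19   0.     1.121]
t 16.5833 p [ 532.49  -213.769  121.907] F [  5.402  -0.926 -22.3  ] T [-0.364 -1.308  0.046] w 0.273403860061003
xaxis [-0.001  0.001 -1.   ] yaw z 3.898290714902397 q [-0.382  0.239 -0.143  1.19   0.     1.121]
```

View pics/c9s.png

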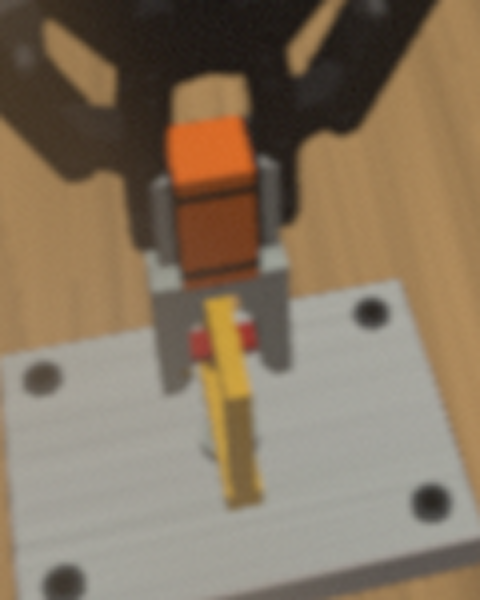

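The bar bears on the shut gate (red at about (200,343) and (248,335) in the crop), but the force is still about 20 N net because it lags. Easing off further.

Call:
{"fn": "servo_tool", "kwargs": {
  "rows": [
    [[0.045,0,0],[0,0,0],255],
    [[0,0,0],[0,0,0],255],
    [[0,0,0],[0,0,0],255],
    [[0,0,0],[0,0,0],255]
  ]
}}

```text
clock: 16.92
position: [532.5, -213.8, 121.9]
tcp_rot: [-0.053, 1.571, 0.054]
wrist_force: [4.1, -0.9, -22.1]
grip_width: 0.272
```

Call:
{"fn": "servo_tool", "kwargs": {
  "rows": [
    [[0,0,0],[0,0,0],255]
  ]
}}

```text
clock: 17.0
position: [532.5, -213.8, 121.9]
tcp_rot: [-0.053, 1.571, 0.054]
wrist_force: [4.7, -0.9, -22.7]
grip_width: 0.274
```

Call:
{"fn": "servo_tool", "kwargs": {
  "rows": [
    [[0.05,0,0],[0,0,0],255],
    [[0,0,0],[0,0,0],255],
    [[0,0,0],[0,0,0],255]
  ]
}}

```text
clock: 17.25
position: [532.5, -213.8, 121.9]
tcp_rot: [-0.053, 1.57, 0.054]
wrist_force: [3.8, -0.6, -19.5]
grip_width: 0.271
```

Call:
{"fn": "servo_tool", "kwargs": {
  "rows": [
    [[0.04,0,0],[0,0,0],255],
    [[0,0,0],[0,0,0],255],
    [[0,0,0],[0,0,0],255]
  ]
}}

```text
clock: 17.5
position: [532.6, -213.9, 121.8]
tcp_rot: [-0.053, 1.57, 0.053]
wrist_force: [2.5, 0.2, -16.1]
grip_width: 0.274
```

Now it responds: −16.1, about 13.5 N net. One small step more, then hold.

Call:
{"fn": "servo_tool", "kwargs": {
  "rows": [
    [[0.03,0,0],[0,0,0],255],
    [[0,0,0],[0,0,0],255],
    [[0,0,0],[0,0,0],255]
  ]
}}

```text
clock: 17.75
position: [532.7, -213.9, 121.7]
tcp_rot: [-0.054, 1.57, 0.053]
wrist_force: [0.2, 1.1, -11.6]
grip_width: 0.271
```

Call:
{"fn": "servo_tool", "kwargs": {
  "rows": [
    [[0,0,0],[0,0,0],255],
    [[0,0,0],[0,0,0],255],
    [[0,0,0],[0,0,0],255]
  ]
}}

```text
clock: 18.0
position: [532.7, -214.0, 121.7]
tcp_rot: [-0.054, 1.57, 0.053]
wrist_force: [-2.7, 1.1, -9.0]
grip_width: 0.274
```

Call:
{"fn": "servo_tool", "kwargs": {
  "rows": [
    [[-0.03,0,0],[0,0,0],255],
    [[0,0,0],[0,0,0],255]
  ]
}}

```text
clock: 18.17
position: [532.7, -214.0, 121.7]
tcp_rot: [-0.054, 1.57, 0.053]
wrist_force: [-0.9, 0.8, -8.8]
grip_width: 0.275
```

Call:
{"fn": "servo_tool", "kwargs": {
  "rows": [
    [[0,0,0],[0,0,0],255],
    [[0,0,0],[0,0,0],255]
  ]
}}

```text
clock: 18.33
position: [532.8, -214.0, 121.6]
tcp_rot: [-0.053, 1.57, 0.053]
wrist_force: [-1.6, 0.1, -8.1]
grip_width: 0.273
```

Call:
{"fn": "servo_tool", "kwargs": {
  "rows": [
    [[0,0,0],[0,0,0],255],
    [[0,0,0],[0,0,0],255]
  ]
}}

```text
clock: 18.5
position: [532.8, -214.0, 121.6]
tcp_rot: [-0.054, 1.57, 0.053]
wrist_force: [-1.0, 1.2, -7.6]
grip_width: 0.275
```

Call:
{"fn": "servo_tool", "kwargs": {
  "rows": [
    [[0,0,0],[0,0,0],255],
    [[0,0,0],[0,0,0],255]
  ]
}}

```text
clock: 18.67
position: [532.8, -214.0, 121.6]
tcp_rot: [-0.053, 1.57, 0.053]
wrist_force: [-1.4, 0.5, -7.3]
grip_width: 0.274
```

Net force has sagged to about 5 N. I raise slightly and monitor for a clean full second near 10 N.

Call:
{"fn": "servo_tool", "kwargs": {
  "rows": [
    [[-0.04,0,0],[0,0,0],255],
    [[0,0,0],[0,0,0],255]
  ]
}}

```text
clock: 18.83
position: [532.8, -213.9, 121.6]
tcp_rot: [-0.053, 1.57, 0.053]
wrist_force: [-0.5, 0.4, -9.2]
grip_width: 0.272
```

Call:
{"fn": "servo_tool", "kwargs": {
  "rows": [
    [[0,0,0],[0,0,0],255],
    [[0,0,0],[0,0,0],255]
  ]
}}

```text
clock: 19.0
position: [532.7, -214.0, 121.7]
tcp_rot: [-0.053, 1.57, 0.053]
wrist_force: [-0.9, -0.1, -11.1]
grip_width: 0.272
```

Call:
{"fn": "servo_tool", "kwargs": {
  "rows": [
    [[0,0,0],[0,0,0],255],
    [[0,0,0],[0,0,0],255]
  ]
}}

```text
clock: 19.17
position: [532.8, -214.0, 121.7]
tcp_rot: [-0.053, 1.57, 0.053]
wrist_force: [-0.6, 0.2, -9.9]
grip_width: 0.273
```

Call:
{"fn": "servo_tool", "kwargs": {
  "rows": [
    [[-0.02,0,0],[0,0,0],255],
    [[0,0,0],[0,0,0],255]
  ]
}}

```text
clock: 19.33
position: [532.7, -213.9, 121.7]
tcp_rot: [-0.053, 1.57, 0.053]
wrist_force: [0.4, -0.4, -13.4]
grip_width: 0.277
```

Call:
{"fn": "servo_tool", "kwargs": {
  "rows": [
    [[0,0,0],[0,0,0],255],
    [[0,0,0],[0,0,0],255],
    [[0,0,0],[0,0,0],255]
  ]
}}

```text
clock: 19.58
position: [532.7, -213.9, 121.8]
tcp_rot: [-0.053, 1.57, 0.054]
wrist_force: [0.2, -0.1, -13.2]
grip_width: 0.267
```

Call:
{"fn": "servo_tool", "kwargs": {
  "rows": [
    [[0,0,0],[0,0,0],255],
    [[0,0,0],[0,0,0],255],
    [[0,0,0],[0,0,0],255]
  ]
}}

```text
clock: 19.83
position: [532.7, -213.9, 121.8]
tcp_rot: [-0.053, 1.57, 0.054]
wrist_force: [-0.2, -0.6, -15.7]
grip_width: 0.273
```

From t=18.8 to 19.8 the net pull stayed at about 6.5–13 N. Now lowering to the seat, expected at TCP z of about 99.6.

Call:
{"fn": "servo_tool", "kwargs": {
  "rows": [
    [[0.1,0,0],[0,0,0],255],
    [[0.15,0,0],[0,0,0],255],
    [[0.2,0,0],[0,0,0],255],
    [[0.2,0,0],[0,0,0],255],
    [[0.2,0,0],[0,0,0],255],
    [[0.2,0,0],[0,0,0],255],
    [[0.2,0,0],[0,0,0],255],
    [[0.2,0,0],[0,0,0],255],
    [[0.15,0,0],[0,0,0],255],
    [[0.1,0,0],[0,0,0],255],
    [[0,0,0],[0,0,0],255],
    [[0,0,0],[0,0,0],255]
  ]
}}

```text
clock: 20.83
position: [532.7, -213.9, 105.0]
tcp_rot: [-0.053, 1.57, 0.053]
wrist_force: [0.7, -0.5, -2.6]
grip_width: 0.273
```

Call:
{"fn": "servo_tool", "kwargs": {
  "rows": [
    [[0.08,0,0],[0,0,0],255],
    [[0.08,0,0],[0,0,0],255],
    [[0,0,0],[0,0,0],255],
    [[0,0,0],[0,0,0],255]
  ]
}}

```text
clock: 21.17
position: [532.7, -213.9, 103.4]
tcp_rot: [-0.053, 1.57, 0.053]
wrist_force: [-0.3, -0.5, -1.7]
grip_width: 0.273
```

```bash
python3 st.py
```

```text
t 21.1667 p [ 532.731 -213.916  103.394] F [-0.273 -0.549 -1.711] T [ 0.007  0.029 -0.002] w 0.27293849287490873
xaxis [-0.  0. -1.] yaw z 3.896901039644996 q [-0.382  0.246 -0.175  1.15   0.     1.121]
```

Call:
{"fn": "servo_tool", "kwargs": {
  "rows": [
    [[0.05,0,0],[0,0,0],255],
    [[0.05,0,0],[0,0,0],255],
    [[0.05,0,0],[0,0,0],255],
    [[0,0,0],[0,0,0],255],
    [[0,0,0],[0,0,0],255]
  ]
}}

```text
clock: 21.58
position: [532.7, -213.9, 101.9]
tcp_rot: [-0.053, 1.57, 0.053]
wrist_force: [0.9, -1.1, -2.9]
grip_width: 0.275
```

Call:
{"fn": "servo_tool", "kwargs": {
  "rows": [
    [[0.05,0,0],[0,0,0],255],
    [[0.05,0,0],[0,0,0],255],
    [[0,0,0],[0,0,0],255],
    [[0,0,0],[0,0,0],255]
  ]
}}

```text
clock: 21.92
position: [532.7, -213.9, 100.9]
tcp_rot: [-0.053, 1.57, 0.053]
wrist_force: [-0.4, -0.4, -3.9]
grip_width: 0.271
```

Call:
{"fn": "servo_tool", "kwargs": {
  "rows": [
    [[0.04,0,0],[0,0,0],255],
    [[0,0,0],[0,0,0],255],
    [[0,0,0],[0,0,0],255],
    [[0,0,0],[0,0,0],255]
  ]
}}

```text
clock: 22.25
position: [532.8, -213.9, 100.5]
tcp_rot: [-0.053, 1.57, 0.053]
wrist_force: [-0.1, 0.1, -2.8]
grip_width: 0.273
```

Call:
{"fn": "servo_tool", "kwargs": {
  "rows": [
    [[0.04,0,0],[0,0,0],255],
    [[0,0,0],[0,0,0],255],
    [[0,0,0],[0,0,0],255]
  ]
}}

```text
clock: 22.5
position: [532.7, -213.9, 100.1]
tcp_rot: [-0.053, 1.57, 0.053]
wrist_force: [0.1, -0.5, -2.8]
grip_width: 0.272
```

Call:
{"fn": "servo_tool", "kwargs": {
  "rows": [
    [[0.04,0,0],[0,0,0],255],
    [[0,0,0],[0,0,0],255],
    [[0,0,0],[0,0,0],255]
  ]
}}

```text
clock: 22.75
position: [532.8, -213.9, 99.7]
tcp_rot: [-0.053, 1.57, 0.053]
wrist_force: [0.4, 0.1, -2.1]
grip_width: 0.271
```

Call:
{"fn": "servo_tool", "kwargs": {
  "rows": [
    [[0.04,0,0],[0,0,0],255],
    [[0,0,0],[0,0,0],255],
    [[0,0,0],[0,0,0],255]
  ]
}}

```text
clock: 23.0
position: [532.8, -213.9, 99.3]
tcp_rot: [-0.053, 1.57, 0.053]
wrist_force: [-0.1, -0.9, -4.1]
grip_width: 0.268
```

Call:
{"fn": "servo_tool", "kwargs": {
  "rows": [
    [[0.03,0,0],[0,0,0],255],
    [[0,0,0],[0,0,0],255],
    [[0,0,0],[0,0,0],255]
  ]
}}

```text
clock: 23.25
position: [532.7, -213.9, 99.0]
tcp_rot: [-0.053, 1.57, 0.053]
wrist_force: [-0.0, 0.4, -2.1]
grip_width: 0.269
```

Call:
{"fn": "servo_tool", "kwargs": {
  "rows": [
    [[0.03,0,0],[0,0,0],255],
    [[0,0,0],[0,0,0],255],
    [[0,0,0],[0,0,0],255]
  ]
}}

```text
clock: 23.5
position: [532.8, -214.0, 99.0]
tcp_rot: [-0.054, 1.57, 0.053]
wrist_force: [-1.4, 0.5, -0.0]
grip_width: 0.269
```

Call:
{"fn": "servo_tool", "kwargs": {
  "rows": [
    [[0.03,0,0],[0,0,0],255],
    [[0,0,0],[0,0,0],255],
    [[0,0,0],[0,0,0],255]
  ]
}}

```text
clock: 23.75
position: [532.8, -214.0, 99.0]
tcp_rot: [-0.054, 1.57, 0.053]
wrist_force: [-3.1, 1.5, 4.2]
grip_width: 0.275
```

Seated at z≈99.0 (expected 99.1). I relax the push, check, then open.

Call:
{"fn": "servo_tool", "kwargs": {
  "rows": [
    [[-0.04,0,0],[0,0,0],255],
    [[0,0,0],[0,0,0],255],
    [[0,0,0],[0,0,0],255],
    [[0,0,0],[0,0,0],255]
  ]
}}

```text
clock: 24.08
position: [532.8, -214.0, 99.0]
tcp_rot: [-0.054, 1.57, 0.053]
wrist_force: [-2.2, -0.2, 4.0]
grip_width: 0.273
```

```bash
python3 st.py; python3 pic.py 10; python3 - <<'E'
from h import *
s=load("side10");crop(s,190,240,310,390,4,"pics/c10s.png")
E
```

```text
t 24.0833 p [ 532.817 -213.975   98.994] F [-2.16  -0.201  4.018] T [0.168 0.483 0.016] w 0.2732100058346674
xaxis [ 0. -0. -1.] yaw z 3.896311559517867 q [-0.382  0.248 -0.182  1.14  -0.     1.121]
```

View pics/c10s.png

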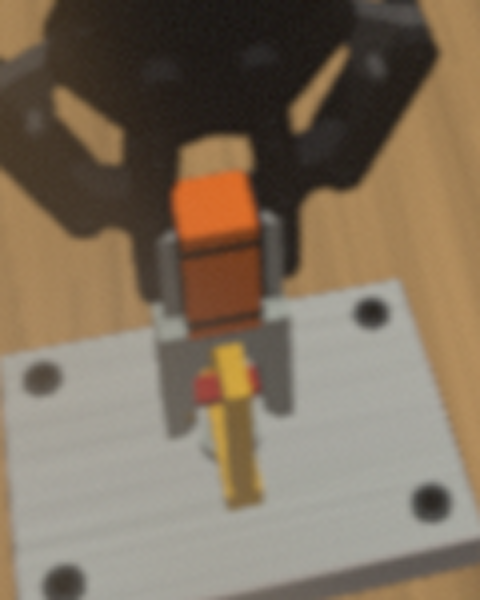

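Call:
{"fn": "servo_tool", "kwargs": {
  "rows": [
    [[-0.02,0,0],[0,0,0],255],
    [[0,0,0],[0,0,0],255],
    [[0,0,0],[0,0,0],255]
  ]
}}

```text
clock: 24.43
position: [532.8, -213.9, 99.0]
tcp_rot: [-0.053, 1.57, 0.053]
wrist_force: [-1.8, 0.9, 2.6]
grip_width: 0.273
```

Call:
{"fn": "servo_tool", "kwargs": {
  "rows": [
    [[0,0,0],[0,0,0],190],
    [[0,0,0],[0,0,0],185],
    [[0,0,0],[0,0,0],182],
    [[0,0,0],[0,0,0],179],
    [[0,0,0],[0,0,0],176],
    [[0,0,0],[0,0,0],173],
    [[0,0,0],[0,0,0],170],
    [[0,0,0],[0,0,0],167],
    [[0,0,0],[0,0,0],164],
    [[0,0,0],[0,0,0],160],
    [[0,0,0],[0,0,0],160],
    [[0,0,0],[0,0,0],160]
  ]
}}

```text
clock: 25.43
position: [532.8, -213.9, 99.0]
tcp_rot: [-0.053, 1.57, 0.053]
wrist_force: [-0.8, 0.9, -0.4]
grip_width: 0.373
```

```bash
python3 st.py; python3 pic.py 11; python3 - <<'E'
from h import *
s=load("side11");crop(s,190,240,310,390,4,"pics/c11s.png")
E
```

```text
t 25.4333 p [ 532.772 -213.939   99.048] F [-0.767  0.94  -0.437] T [ 0.004  0.044 -0.01 ] w 0.3731628667509884
xaxis [ 0. -0. -1.] yaw z 3.896995845192349 q [-0.382  0.249 -0.182  1.141 -0.     1.121]
```

View pics/c11s.png

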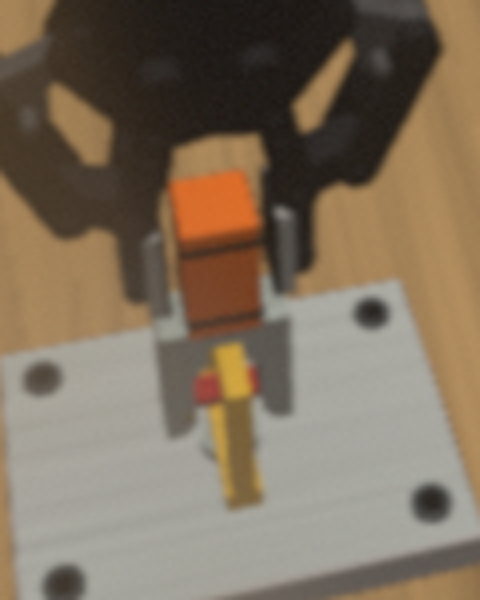

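The hook stands upright on the bar with both pads clear, and the gate is shut. Opening fully and retreating upward.

Call:
{"fn": "servo_tool", "kwargs": {
  "rows": [
    [[0,0,0],[0,0,0],120],
    [[0,0,0],[0,0,0],80],
    [[0,0,0],[0,0,0],40],
    [[0,0,0],[0,0,0],0],
    [[0,0,0],[0,0,0],0],
    [[0,0,0],[0,0,0],0],
    [[0,0,0],[0,0,0],0],
    [[-0.4,0,0],[0,0,0],0],
    [[-0.8,0,0],[0,0,0],0],
    [[-1.0,0,0],[0,0,0],0],
    [[-1.0,0,0],[0,0,0],0],
    [[-1.0,0,0],[0,0,0],0],
    [[-1.0,0,0],[0,0,0],0],
    [[-1.0,0,0],[0,0,0],0],
    [[-1.0,0,0],[0,0,0],0],
    [[-1.0,0,0],[0,0,0],0],
    [[-1.0,0,0],[0,0,0],0],
    [[-0.5,0,0],[0,0,0],0],
    [[0,0,0],[0,0,0],0],
    [[0,0,0],[0,0,0],0]
  ]
}}

```text
clock: 27.2
position: [532.9, -214.0, 196.2]
tcp_rot: [-0.054, 1.57, 0.053]
wrist_force: [-0.9, 0.5, -0.8]
grip_width: 1.0
```

```bash
python3 st.py; python3 pic.py 12; python3 - <<'E'
from h import *
np.set_printoptions(precision=1,suppress=True)
s=load("side12");crop(s,190,220,310,390,4,"pics/c12s.png")
t=load("top12");crop(t,340,180,460,310,5,"pics/c12t.png")
# predicted points for seated hook at grip z = 98.95+12.6
a=np.radians(3.9); ex=np.array([np.cos(a),np.sin(a),0]); ey=np.array([-ex[1],ex[0],0])
c=np.array([532.8,-213,0])
P=[c+ex*i-ey*12+[0,0,z] for z in(135.6,87.6) for i in(-12,12)]+[c+ex*i-ey*9+[0,0,37.6] for i in(-21,21)]
print("pred upright",(proj(s,P)-[190,220]+.4)*4)
E
```

```text
t 27.2 p [ 532.906 -214.002  196.16 ] F [-0.883  0.533 -0.81 ] T [-0.023  0.008 -0.02 ] w 0.9995091199755142
xaxis [ 0. -0. -1.] yaw z 3.8956173190269014 q [-0.382  0.221 -0.002  1.347  0.     1.121]
pred upright [[181.4 320.7]
 [262.4 305.8]
 [190.6 426.6]
 [267.  411.5]
 [170.5 522.9]
 [296.2 496.6]]
```

View pics/c12s.png

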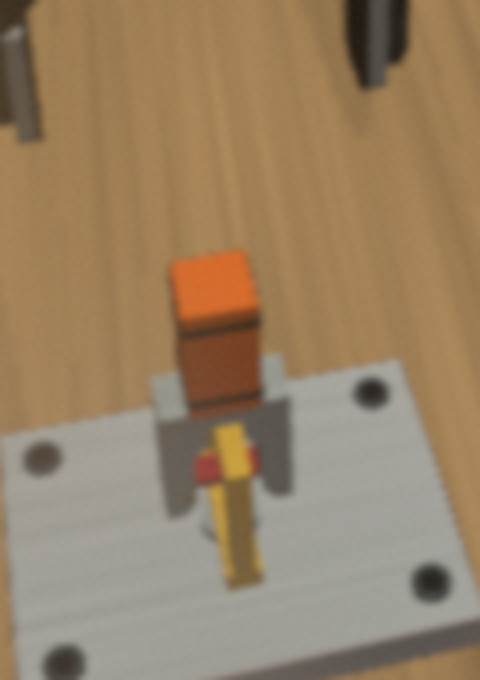

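View pics/c12t.png

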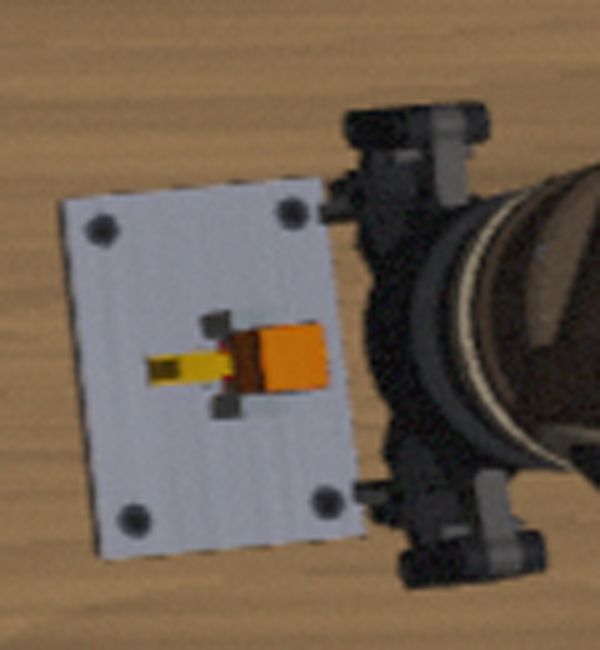

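View pics/side12.png

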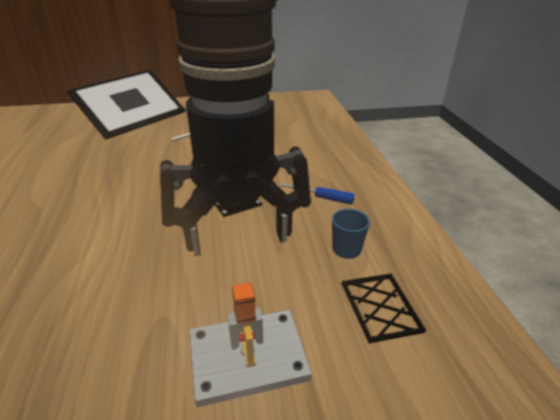

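The hook stands free and upright. Grip and foot corners are within about 3 px of the upright prediction, so tilt is well under 0.1 rad. The red gate shows level under the bar at about (207,468) and (254,462) in the crop, and the screwdriver, cup and panel are at their starting pixels. Handing in.

```bash
python3 - <<'E'
from plant import order
print(order.sign_off())
E
```

```text
the job is handed in; nothing more can be done
None
```

The hook is snapped onto the eye, was pull-tested against the closed gate, and is seated on the bar and released. I handed in at about 27 s of the 61 s limit. No verdict was reported.

- **Snap-on:** I lifted the hook from the cradle and pressed it down over the bar. It took less than 10 N, and the pictures showed the gate swinging up and then shut beneath the bar.
- **Catch test, first try:** my first upward pull came on too strong, at about 20 N net for roughly a second. That is under the 30 N limit but above the 5–18 N window.
- **Catch test, corrected:** I eased off and held a second pull of about 6.5–13 N net for a full second (t≈18.8–19.8 s). These figures come from the wrist force sensor less an estimated 2.6 N hook weight, and the sensor has about 0.5–1 N of noise.
- **Seating:** the hook touched down at tool height 99.0 mm, against 99.1 mm expected from the 22.5 mm travel, with at most about 7 N of push. I then opened the fingers slowly and lifted away.
- **Last checks:** the side picture shows the hook upright (corners mostly within 3 px of the prediction, two foot/base corners off by up to 12 px in the enlarged crop) and the gate shut under the bar. The gripper is about 60 mm clear of the handle. The screwdriver, cup and panel look unmoved by eye in the side view; I did not measure them.

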